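# Move the charged battery pack from the charger to the cordless fan

### The job

The battery pack on the charger is charged: press the charger's release button so that the pack pops loose, draw the pack off the charger's rail, and slide it front first along the fan's rail until the catch clicks, leaving it locked in the fan. Feel for the click and stop there: never push or pull with more than about 15 N, as the plastic gives way; leave the bottles and the cup alone.

Things in the scene. Friction and masses are not known exactly. Their poses are not given: they have to be found in the camera images.
- pack: Grey battery pack, about 0.28 kg. Origin: centre of its underside; x to its front (the end that goes in first), z up. Flange 90 long, 50 wide, 10 high; on it a grip housing 32 wide (y), 70 long (x -45..+25), top 60 above the underside. At the start it is locked on the charger, its x along the charger's x. Its underside has a ramp at the front edge and behind it a pocket for the catch.
- pack_grip (a point): Point 10 behind the pack's origin (x = -10), 45 above its underside, in the middle of the 32 mm wide grip housing: grasp across y, from above.
- charger: White charger rail, fixed, 195 long, 74 wide. Origin on the table; x along the rail, the way a pack goes in. Flat deck, top 12 above the table, from x = -110 to +85. Locked, the pack's origin is at about x = -2, z = 12. A stop block 38 wide, 36 high, x = 45..79, carries the button. Once pressed, two spring prongs push the pack out (-x) by about 10 mm; the button may then be let go.
- charger_mouth (a point): On the charger's deck at x = -20, where the straight side guides begin (they end at x = +45; flared lead-in from x = -40). Guides 65 wide, top 28 above the table (flare: 78 wide, 30 high), lips hold the pack's flange down, about 1.5 mm play sideways and above. The pack is drawn towards -x, the catch dragging under it, until its origin is at x < -86; there it can be lifted off.
- charger_button (a joint): Charger's release button: 0 = up, grows as pressed down, 0.008 m = fully down. At 0.006 m or more the catch is clear of the pack and the pack pops loose. Takes about 4 to 9 N.
- charger_button_top (a point): Centre of the top of the charger's grey button, 26 long (x) by 30 wide (y), 46 above the table when up. Press straight down.
- fan: Pale green cordless table fan, fixed. Origin on the table; x along its rail, the way a pack goes in. Same slick rail as the charger's: deck top 12 above the table, x = -110..+85; guides x = -20..+45. A pack set on the deck with its origin at x = -92 lies before the mouth. Foot and column at x = 97..157; round head 110 across, centre 165 above the table, x = 109..142.
- fan_mouth (a point): On the fan's deck at x = -20, where the straight side guides begin (flared lead-in from x = -40); same guides, lips and play as on the charger.
- fan_stop_mid (a point): On the fan's deck at x = +45: the middle of the stretch in which the stop block was clamped; the block, with catch, button and prongs, may stand up to 16 mm either way. Unmeasured: feel for it. The pack meets the catch 53 mm before the stop (up to about 8 N), prongs push back 2 to 5 N over the last 12, click 2.5 before the stop. The stop is hard.
- fan_button (a joint): Fan's catch with its button: 0 = up; the pack pushes it down by 0.003 to 0.005 m as it rides over the catch, and it springs back to 0 at the click. Then, let go, the pack springs back up to 2.5 mm and stays locked.
- bottle_a: Clear drink bottle with a green cap, 64 across, 190 high, standing; bystander. Origin at its underside.
- bottle_b: Amber drink bottle with a green cap, 64 across, 190 high, standing; bystander. Origin at its underside.
- cup: White cup, 76 across, 80 high, standing; bystander. Origin at its underside.
Things that resemble listed ones, but are neither listed nor needed, are in the scene too. There is more than one size of the pack; the job needs the middle-sized.

How it is judged:
By the outcome, as a careful person would: the job done as asked, in the order asked, and still so for the second after the job is handed in, with the robot touching nothing.
It also fails if it takes over 72 s, if anything falls off the work surface, if the arm or the gripper's body presses on something with over 40 N, if the wrist force passes 120 N, or if a joint passes its speed limit or range.

### The arm

A 7-joint arm with a two-finger parallel gripper is mounted at the origin on the work surface. World frame = base frame: x ahead of the robot, y to its left, z up, the work surface at z = 0. Lengths are in m, angles in rad, forces in N, time in s.
With the tool pointing down it reaches from about 0.4 to 0.875 m from the base axis. Payload 4.4 kg.
Tool frame: the origin (TCP) lies midway between the tips of the shut fingers; the grasp point (between the pads) lies 19 mm behind it; z points along the fingers, y is the line along which they close (so a half turn about z gives the same grasp; the last joint's range is limited). The gripper opens to 85 mm and grips with 20 to 120 N. Pads are 22 mm wide; open, the fingers measure 114 mm over their backs; the gripper's body (76 mm by 85 mm) begins 54 mm behind the grasp point. The pads swing forward as they close: fully open they stand 13 mm farther back than shut.
Start: joints at [-1.326, 0.628, 0.038, 1.517, -0.027, 0.996, -0.02], TCP at [0.199, 0.619, 0.231] pointing down, gripper open.
Joint ranges: [-3.06, 3.06], [-0.37, 2.12], [-1.25, 1.32], [0.18, 2.47], [-1.1, 4.24], [0.23, 1.98], [-2.94, 2.94]. Speed limits (rad/s): [2.57, 2.57, 3.14, 3.14, 3.14, 3.14, 3.14].

### API

Orientations are given as a unit quaternion [x, y, z, w].
In Python, from cell import manip, get_image, camera_model, job gives the robot as it stands. The module is installed in compiled form; this text tells all that it offers.
- The arm moves only by the tool apply_moves, never from a script. Its argument "plan" is a list of rows, each a list of 7 numbers: the shift along the tool's x, y, z in m, then the turn, a rotation vector about the tool's x, y, z in units of 5 degrees (1.0 is 5 degrees), then the finger opening in m, from 0 to 0.0854. In form: [[x, y, z, wx, wy, wz, gripper], ...]. A call has 1 to 8 rows; each row shifts and turns the commanded pose from where the row before left it, along the tool's axes as they then stand; what a row does not reach is not made up. A row lasts 1/8 s, in which the tool goes at most 62.5 mm and 10.7 degrees, less where a joint would pass 70% of its speed; a pose out of reach is approached as far as the arm can. A call is refused whole if a number of a shift passes 0.0625 or a number of a turn 1, either way. A call with a gripper value outside its range is refused whole. The fingers move at their own pace and stop on an object; "grip_force" is the grip in N (left out, the last holds). Time passes only in rows, so rows that do not move let the fingers close. It gives the time, the measured TCP pose, the force, the opening and the grip force at its end, in the units of the state.
- manip.state(): the state, without advancing time (a new reading comes with each control period).
- get_image(name): name is "scene" or "side" or "wrist"; returns the picture (420x560x3 uint8, red, green, blue); there is no depth.
- camera_model(name): a dict with "intrinsics" (3x3 intrinsics, pixels), "eye" and "attitude" of the camera in the world; the wrist camera has in their place "hand_eye" (4x4, takes a point from camera to tool coordinates, whose origin is the TCP and whose axes are the flange's). Camera axes: x right, y down, z forward; pixel columns grow to the right and rows downward; lengths in m; the calibration is good to about 2 mm. A picture is of the moment at which its call begins: read the wrist's pose just before it. camera_model takes no time and is no camera call.
- job.hand_in(): hands the job in; it is judged then, once.
The state is a dict: "clock": time; "joint_pos": joint angles; "qd": joint speeds; "effort": joint torques, N m; "ee_pos": TCP position; "tool_rot": TCP orientation; "ft_force": force on the tool from outside, world axes, zero at the start; "ft_torque": the same for the moment, N m; "width": finger opening in m; "finger_force": force on a finger pad.
Only numpy, scipy, OpenCV 4.12 (cv2) and the standard library are available. Lean on these libraries where they do the work, as an engineer would, in place of code of your own. Each camera call takes 0.05 s, during which the arm holds its last target. There are 200 camera calls.

## Working session

There is one attempt and no reset: what is moved stays moved. The work goes in short steps, Python scripts to look and compute and a tool call to move; the robot and the scene stay as the last step left them, time stands still between calls to the robot, and variables do not carry over. Pictures are saved under pics/ and viewed, at most 10 in all, crops included, and the job is handed in when it is done.

Besides the shell and the picture viewer there is one more tool, called after "Request:" as name(argument=value, ...), one argument or row to a line, values as JSON. apply_moves: Moves the arm, as the interface text tells. Its arguments: {"type":"object","properties":{"plan":{"type":"array","items":{"type":"array","items":{"type":"number"}}},"grip_force":{"type":"number"}},"required":["plan"]}

```bash
mkdir -p pics; cat > h.py <<'E'
import numpy as np, cv2
from cell import manip,get_image,camera_model,job
from scipy.spatial.transform import Rotation as R
E
python3 - <<'E'
from h import *
for n in ("scene","side"):
    im=get_image(n); cv2.imwrite(f"pics/{n}0.png",im[:,:,::-1]); print(n,camera_model(n))
print(camera_model("wrist")); print(manip.state())
E
```

```text
scene {'intrinsics': array([[492.37351448,   0.        , 278.01365621],
       [  0.        , 492.37351448, 220.16378307],
       [  0.        ,   0.        ,   1.        ]]), 'eye': array([ 1.25948719, -0.3027465 ,  0.53487802]), 'attitude': array([ 0.73093823,  0.47809142, -0.26559286, -0.4081891 ])}
side {'intrinsics': array([[396.2756308 ,   0.        , 280.71559958],
       [  0.        , 396.2756308 , 209.96393778],
       [  0.        ,   0.        ,   1.        ]]), 'eye': array([ 0.27032937, -0.44103629,  0.62043345]), 'attitude': array([ 0.89262894, -0.25768229,  0.11225687, -0.35243696])}
{'intrinsics': array([[359.17761146,   0.        , 277.20556601],
       [  0.        , 359.17761146, 214.70211562],
       [  0.        ,   0.        ,   1.        ]]), 'hand_eye': array([[-1.36921901e-04, -9.48136263e-01, -3.17864133e-01,
         8.04161917e-02],
       [ 9.99999447e-01,  2.01735085e-04, -1.03249829e-03,
        -3.39433467e-05],
       [ 1.04307342e-03, -3.17864099e-01,  9.48135711e-01,
        -1.41815633e-01],
       [ 0.00000000e+00,  0.00000000e+00,  0.00000000e+00,
         1.00000000e+00]])}
{'clock': 0.1, 'joint_pos': array([-1.32581541,  0.62925932,  0.03843181,  1.5182597 , -0.02700414,
        0.99628873, -0.02000997]), 'qd': array([ 0.00309962, -0.00140411, -0.00099751, -0.00344535,  0.00166827,
       -0.00236332,  0.00021925]), 'effort': array([ 4.30678032e-03, -5.64519989e+01,  1.23060074e+00, -1.93969846e+01,
        1.11204351e-02,  5.44238894e-03, -1.31385164e-05]), 'ee_pos': array([0.19856473, 0.61834774, 0.23047977]), 'tool_rot': array([ 1.54766584e-01,  9.87950699e-01, -8.39082093e-04, -1.28365634e-04]), 'ft_force': array([-0.21798807,  0.89428672, -0.29686649]), 'ft_torque': array([-0.01949127,  0.00445651,  0.04631702]), 'finger_force': 0.0, 'width': 0.08550649190825371}
```

View pics/scene0.png

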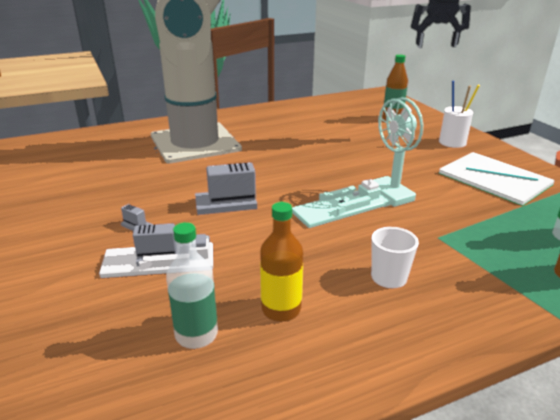

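View pics/side0.png

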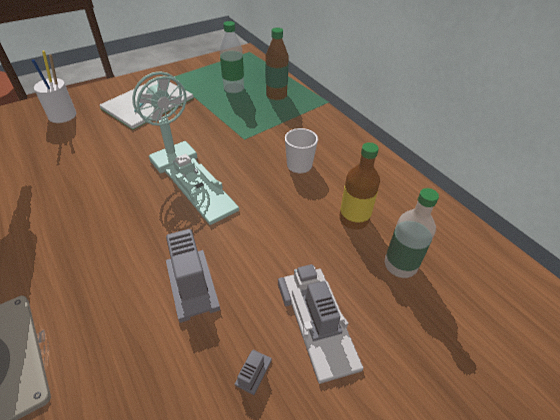

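The scene shows three packs: one on the white charger (scene 160,240; side 322,308), a larger one loose (scene 228,188; side 190,275) and a small one (scene 133,215; side 252,370). The middle-sized one on the charger fits. The fan is at scene (355,200), side (200,185). I'll enlarge to confirm and to pick corners.

```bash
python3 - <<'E'
import cv2,numpy as np
a=cv2.imread('pics/side0.png');b=cv2.imread('pics/scene0.png')
def c(i,x,y,w,h,s): return cv2.resize(i[y:y+h,x:x+w],None,fx=s,fy=s,interpolation=cv2.INTER_CUBIC)
def grid(i,x,y,s):
    for k in range(0,i.shape[1]//s,20): cv2.putText(i,str(x+k),(k*s,8),0,.3,(0,0,255)); cv2.line(i,(k*s,8),(k*s,14),(0,0,255))
    for k in range(0,i.shape[0]//s,20): cv2.putText(i,str(y+k),(0,k*s+4),0,.3,(0,0,255)); cv2.line(i,(18,k*s),(24,k*s),(0,0,255))
    return i
o=np.zeros((600,800,3),np.uint8)
o[:600,:400]=grid(c(a,270,250,100,150,4),270,250,4)
o[:300,400:]=grid(c(a,140,130,100,75,4),140,130,4) 
o[300:,400:]=grid(c(a,160,155,100,75,4),160,155,4)
cv2.imwrite('pics/c1.png',o)
o=np.zeros((600,800,3),np.uint8)
o[:300,:600]=grid(c(b,90,210,150,75,4),90,210,4)
o[300:,:600]=grid(c(b,280,155,150,75,4),280,155,4)
cv2.imwrite('pics/c2.png',o)
E
```

```text
(no output)
```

View pics/c1.png

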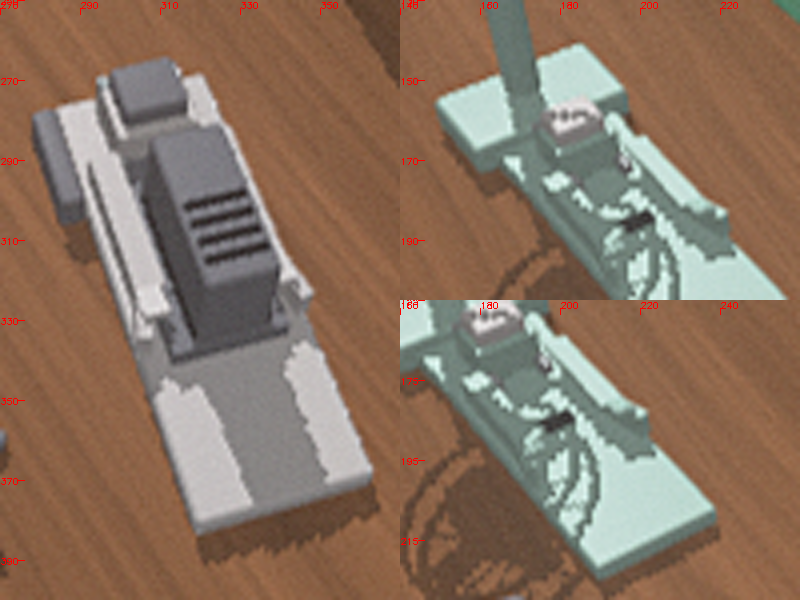

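View pics/c2.png

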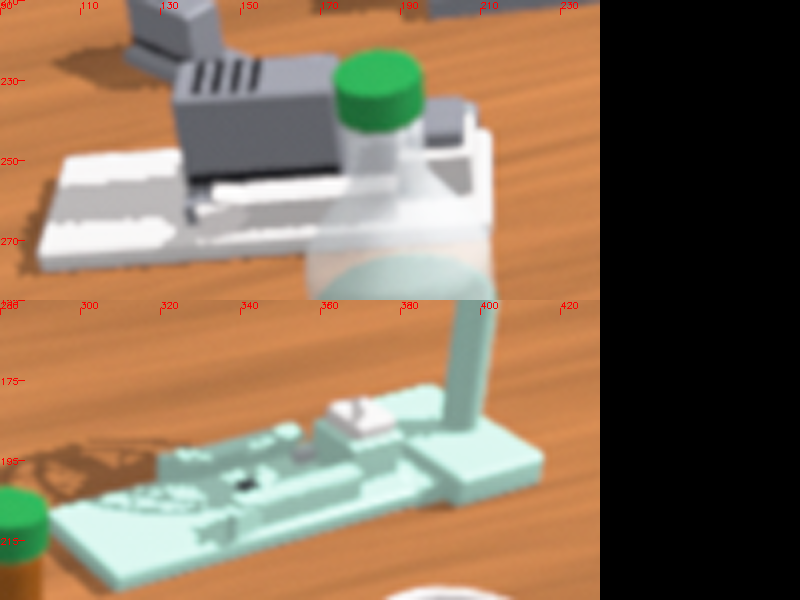

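```bash
cat >> h.py <<'E'
def ray(n,uv,pose=None):
    m=camera_model(n); K=m["intrinsics"]; d=np.linalg.inv(K)@[uv[0],uv[1],1]
    if n=="wrist":
        p,q=pose; T=m["hand_eye"]; Rt=R.from_quat(q).as_matrix()
        return Rt@T[:3,3]+p, Rt@T[:3,:3]@d
    return m["eye"],R.from_quat(m["attitude"]).as_matrix()@d
def onz(n,uv,z,pose=None):
    o,d=ray(n,uv,pose); return o+d*(z-o[2])/d[2]
E
python3 - <<'E'
from h import *
np.set_printoptions(precision=4,suppress=True)
def P(n,uv,z,l): print(l,n,onz(n,uv,z))
print("charger")
P("side",(318.7,380.5),.012,"rearL"); P("side",(363,367.5),.012,"rearR")
P("side",(285.5,276.2),.012,"frontL");P("side",(320.7,268.3),.012,"frontR")
P("scene",(106.7,249.5),.012,"rearL"); P("scene",(100,274),.012,"rearR");P("scene",(212.5,242.5),.012,"frontL?")
P("side",(307,272),.046,"btn"); P("scene",(201,241),.046,"btn")
print("fan")
P("side",(210,222),.012,"rearL"); P("side",(239,208.5),.012,"rearR")
P("scene",(292.5,208),.012,"rearL"); P("scene",(309.2,225.5),.012,"rearR")
P("side",(183,159),.046,"btn"); P("scene",(371,183),.046,"btn"); P("scene",(389,203),.012,"edgeR")
P("side",(358,220),0,"bottleb");P("side",(404,273),0,"bottlea");P("side",(300,167),0,"cup")
P("scene",(282,312),0,"bottleb");P("scene",(194,340),0,"bottlea");P("scene",(392,280),0,"cup")
P("side",(200,310),0.01,"bigpack")
E
```

```text
charger
rearL side [ 0.4485 -0.2899  0.012 ]
rearR side [ 0.5181 -0.3106  0.012 ]
frontL side [ 0.508  -0.1072  0.012 ]
frontR side [ 0.5732 -0.1272  0.012 ]
rearL scene [ 0.4534 -0.2922  0.012 ]
rearR scene [ 0.5242 -0.3122  0.012 ]
frontL? scene [ 0.5091 -0.1069  0.012 ]
btn side [ 0.5313 -0.1384  0.046 ]
btn scene [ 0.5453 -0.1369  0.046 ]
fan
rearL side [0.4488 0.0848 0.012 ]
rearR side [0.5175 0.0874 0.012 ]
rearL scene [0.4526 0.0857 0.012 ]
rearR scene [0.5282 0.0869 0.012 ]
btn side [0.47   0.2596 0.046 ]
btn scene [0.4759 0.2608 0.046 ]
edgeR scene [0.5158 0.2844 0.012 ]
bottleb side [ 0.7202 -0.0634  0.    ]
bottlea side [ 0.7065 -0.2129  0.    ]
cup side [0.7129 0.1424 0.    ]
bottleb scene [ 0.7238 -0.0596  0.    ]
bottlea scene [ 0.727  -0.2039  0.    ]
cup scene [0.726  0.1476 0.    ]
bigpack side [ 0.3476 -0.0864  0.01  ]
```

```bash
cat >> h.py <<'E'
np.set_printoptions(precision=4,suppress=True)
def down(head,tilt=0):  # tool x heading (deg), z down; tilt>0: top of tool leans back (towards -tool x)
    h=np.radians(head); x=np.array([np.cos(h),np.sin(h),0]); z=np.array([0,0,-1.]); 
    return R.from_matrix(np.c_[x,np.cross(z,x),z])*R.from_euler('y',tilt,degrees=True)
def plan(p,Rt,n,st=None,p0=None,q0=None):
    st=st or manip.state(); p0=st["ee_pos"] if p0 is None else p0; R0=R.from_quat(st["tool_rot"]) if q0 is None else q0
    rv=(R0.inv()*Rt).as_rotvec()/n; d=(np.array(p)-p0)/n
    for k in range(n):
        Rk=R0*R.from_rotvec(rv*k); print(np.round(np.r_[Rk.inv().apply(d),np.degrees(rv)/5],4).tolist())
E
python3 - <<'E'
from h import *
plan([.47,.17,.33],down(93),10)
print(down(93,10).as_matrix()[:,2])
E
```

```text
[-0.0396, -0.0344, -0.0099, -0.0017, 0.0012, 1.3839]
[-0.0434, -0.0294, -0.0099, -0.0017, 0.0012, 1.3839]
[-0.0466, -0.0239, -0.0099, -0.0017, 0.0012, 1.3839]
[-0.0492, -0.0181, -0.0099, -0.0017, 0.0012, 1.3839]
[-0.051, -0.0121, -0.0099, -0.0017, 0.0012, 1.3839]
[-0.0521, -0.0059, -0.0099, -0.0017, 0.0012, 1.3839]
[-0.0524, 0.0005, -0.0099, -0.0017, 0.0012, 1.3839]
[-0.052, 0.0068, -0.0099, -0.0017, 0.0012, 1.3839]
[-0.0508, 0.013, -0.0099, -0.0017, 0.0012, 1.3839]
[-0.0488, 0.019, -0.01, -0.0017, 0.0012, 1.3839]
[-0.0091  0.1734 -0.9848]
```

```bash
python3 -c "
from h import *
plan([.47,.17,.33],down(93),14)"
```

```text
[-0.0283, -0.0246, -0.0071, -0.0012, 0.0008, 0.9885]
[-0.0303, -0.022, -0.0071, -0.0012, 0.0008, 0.9885]
[-0.0321, -0.0194, -0.0071, -0.0012, 0.0008, 0.9885]
[-0.0336, -0.0165, -0.0071, -0.0012, 0.0008, 0.9885]
[-0.0349, -0.0136, -0.0071, -0.0012, 0.0008, 0.9885]
[-0.0359, -0.0105, -0.0071, -0.0012, 0.0008, 0.9885]
[-0.0367, -0.0074, -0.0071, -0.0012, 0.0008, 0.9885]
[-0.0372, -0.0042, -0.0071, -0.0012, 0.0008, 0.9885]
[-0.0374, -0.001, -0.0071, -0.0012, 0.0008, 0.9885]
[-0.0374, 0.0023, -0.0071, -0.0012, 0.0008, 0.9885]
[-0.037, 0.0055, -0.0071, -0.0012, 0.0008, 0.9885]
[-0.0364, 0.0087, -0.0071, -0.0012, 0.0008, 0.9885]
[-0.0355, 0.0118, -0.0071, -0.0012, 0.0008, 0.9885]
[-0.0344, 0.0148, -0.0071, -0.0012, 0.0008, 0.9885]
```

Request:
apply_moves(
  plan=[
    [-0.028, -0.025, -0.01, 0, 0, 0.99, 0.085],
    [-0.03, -0.022, -0.01, 0, 0, 0.99, 0.085],
    [-0.032, -0.019, -0.01, 0, 0, 0.99, 0.085],
    [-0.034, -0.0165, -0.01, 0, 0, 0.99, 0.085],
    [-0.035, -0.0135, -0.01, 0, 0, 0.99, 0.085],
    [-0.036, -0.0105, -0.01, 0, 0, 0.99, 0.085],
    [-0.037, -0.0075, -0.01, 0, 0, 0.99, 0.085],
    [-0.037, -0.004, -0.01, 0, 0, 0.99, 0.085],
  ],
)

```text
clock: 1.1
ee_pos: [0.3546, 0.3607, 0.3117]
tool_rot: [0.482, 0.876, -0.0, -0.0]
ft_force: [-0.2, -0.6, 0.0]
width: 0.0849
finger_force: 0.0
```

Request:
apply_moves(
  plan=[
    [-0.037, -0.001, -0.008, 0, 0, 0.99, 0.085],
    [-0.037, 0.002, -0.006, 0, 0, 0.99, 0.085],
    [-0.037, 0.0055, -0.005, 0, 0, 0.99, 0.085],
    [-0.036, 0.0085, 0, 0, 0, 0.99, 0.085],
    [-0.0355, 0.012, 0, 0, 0, 0.99, 0.085],
    [-0.034, 0.015, 0, 0, 0, 0.99, 0.085],
    [0, 0, 0, 0, 0, 0, 0.085],
  ],
)

```text
clock: 1.98
ee_pos: [0.4707, 0.1678, 0.3305]
tool_rot: [0.692, 0.722, -0.0, 0.001]
ft_force: [0.2, 0.8, -0.3]
width: 0.0852
finger_force: 0.0
```

```bash
python3 - <<'E'
from h import *
s=manip.state(); print(s["ee_pos"],R.from_quat(s["tool_rot"]).as_matrix()[:,0],s["joint_pos"],s["clock"],s["ft_force"])
im=get_image("wrist"); np.savez("pics/w1.npz",p=s["ee_pos"],q=s["tool_rot"]); cv2.imwrite("pics/w1.png",im[:,:,::-1])
E
```

```text
[0.4707 0.1678 0.3305] [-0.043   0.9991 -0.0014] [-0.7416  0.3273  0.4659  1.7953 -0.1648  1.0573 -0.1728] 1.975 [ 0.2356  0.759  -0.3446]
```

View pics/w1.png

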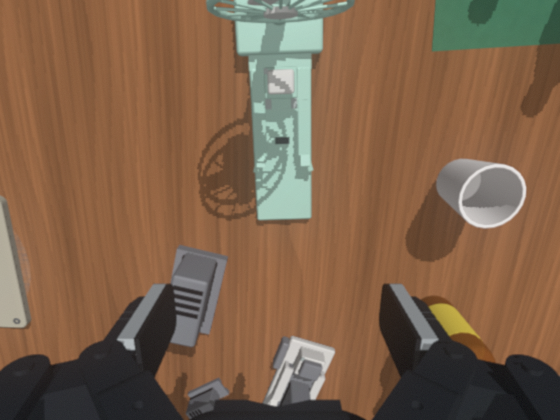

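The wrist view shows the fan's rail from above: rear deck corners near (258,219) and (311,217), button near (282,80), catch (282,141). I'll get the axis from mask edges.

```bash
python3 - <<'E'
from h import *
d=np.load("pics/w1.npz"); po=(d["p"],d["q"]); im=cv2.imread("pics/w1.png").astype(int)
g=(im[:,:,1]-im[:,:,2]>8)
L=[];Rr=[]
for r in list(range(64,214,3)):
    c=np.where(g[r,225:330])[0]+225
    if len(c)>30: L.append((c[0]-.5,r)); Rr.append((c[-1]+.5,r))
def fit(a):
    W=np.array([onz("wrist",p,.012,po)[:2] for p in a])
    for _ in range(3):
        k=np.polyfit(W[:,1],W[:,0],1); e=W[:,0]-np.polyval(k,W[:,1]); W=W[abs(e)<max(1.5*e.std(),.0004)]
    return k,e.std(),len(W)
kl,kr=fit(L),fit(Rr); print(kl,kr)
col=[np.where(g[190:240,c])[0].max()+190.5 for c in range(264,308,4)]
B=np.array([onz("wrist",(c,r),.012,po)[:2] for c,r in zip(range(264,308,4),col)]);print(B[[0,-1]],np.polyfit(B[:,0],B[:,1],1))
for n,uv,z in (("btn",(282,81),.046),("catch",(282,141),.014)): print(n,onz("wrist",uv,z,po))
yb=B[:,1].mean()
for y in (yb,.28): print(y,np.polyval(kl[0],y),np.polyval(kr[0],y))
# charger
for n,uv in (("rearL?",(0,0)),): pass
E
```

```text
(array([-0.0758,  0.455 ]), np.float64(0.00028692273874931866), 32) (array([-0.0727,  0.5271]), np.float64(6.944925103571634e-17), 46)
[[0.4575 0.0862]
 [0.5117 0.09  ]] [0.0766 0.0512]
btn [0.4732 0.2624 0.046 ]
catch [0.4769 0.1927 0.014 ]
0.08829062078062266 0.44829298189311423 0.5206637550982152
0.28 0.4337539642790493 0.5067289578574674
```

```bash
python3 -c "
from h import *
plan([.536,-.137,.2],down(73.5),7)"
```

```text
[-0.0443, 0.0074, 0.0186, -0.0004, 0.0002, 0.5481]
[-0.0438, 0.0095, 0.0186, -0.0004, 0.0002, 0.5481]
[-0.0433, 0.0116, 0.0186, -0.0004, 0.0002, 0.5481]
[-0.0427, 0.0137, 0.0186, -0.0004, 0.0002, 0.5481]
[-0.042, 0.0157, 0.0186, -0.0004, 0.0002, 0.5481]
[-0.0412, 0.0177, 0.0186, -0.0004, 0.0002, 0.5481]
[-0.0403, 0.0196, 0.0186, -0.0004, 0.0002, 0.5481]
```

Request:
apply_moves(
  plan=[
    [-0.044, 0.0075, 0.0185, 0, 0, 0.55, 0],
    [-0.044, 0.0095, 0.0185, 0, 0, 0.55, 0],
    [-0.043, 0.0115, 0.0185, 0, 0, 0.55, 0],
    [-0.0425, 0.0135, 0.0185, 0, 0, 0.55, 0],
    [-0.042, 0.0155, 0.0185, 0, 0, 0.55, 0],
    [-0.041, 0.0175, 0.0185, 0, 0, 0.55, 0],
    [-0.04, 0.0195, 0.0185, 0, 0, 0.55, 0],
    [0, 0, 0, 0, 0, 0, 0],
  ],
)

```text
clock: 3.02
ee_pos: [0.5353, -0.1367, 0.1995]
tool_rot: [0.802, 0.597, -0.001, -0.0]
ft_force: [-0.7, 0.9, -0.7]
width: 0.0
finger_force: 0.0
```

```bash
python3 - <<'E'
from h import *
s=manip.state(); print(s["ee_pos"],R.from_quat(s["tool_rot"]).as_matrix()[:,0],s["joint_pos"],s["clock"],s["ft_force"])
im=get_image("wrist"); np.savez("pics/w2.npz",p=s["ee_pos"],q=s["tool_rot"]); cv2.imwrite("pics/w2.png",im[:,:,::-1])
E
```

```text
[ 0.5353 -0.1367  0.1995] [ 0.2861  0.9582 -0.0019] [-0.1286  0.5761  0.5034  1.8358 -0.3634  0.824   0.2671] 3.025 [-0.6913  0.9443 -0.6942]
```

View pics/w2.png

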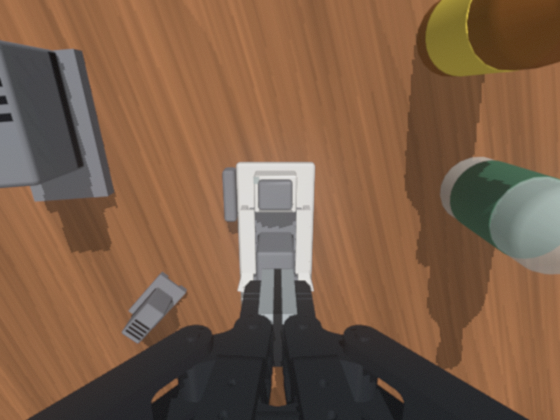

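The button is at about (275,194) and the charger's front corners at (238,163) and (314,163). The rail is lined up with the tool.

```bash
python3 - <<'E'
from h import *
d=np.load("pics/w2.npz"); po=(d["p"],d["q"])
b=onz("wrist",(275.5,194),.046,po); print(b)
fl,fr=onz("wrist",(237.5,163),.012,po),onz("wrist",(314,163),.012,po); print(fl,fr,np.linalg.norm(fl-fr),np.degrees(np.arctan2(*(fr-fl)[[1,0]]))+90)
print((fl+fr)/2)
h=np.radians(73.5);u=np.array([np.cos(h),np.sin(h)])
print("org from front",((fl+fr)/2)[:2]-.085*u,"from btn",b[:2]-.062*u,"from rear",np.array([.486,-.301])+.11*u)
plan([*b[:2],.056],down(73.5),4)
E
```

```text
[ 0.5351 -0.136   0.046 ]
[ 0.5071 -0.1065  0.012 ] [ 0.5748 -0.1267  0.012 ] 0.07058556329014477 73.38544017212733
[ 0.541  -0.1166  0.012 ]
org from front [ 0.5168 -0.1981] from btn [ 0.5175 -0.1954] from rear [ 0.5172 -0.1955]
[-0.0005, 0.0001, 0.036, -0.0055, -0.0003, 0.0028]
[-0.0005, 0.0001, 0.036, -0.0055, -0.0003, 0.0028]
[-0.0005, 0.0001, 0.036, -0.0055, -0.0003, 0.0028]
[-0.0005, 0.0, 0.036, -0.0055, -0.0003, 0.0028]
```

Request:
apply_moves(
  plan=[
    [0, 0, 0.036, 0, 0, 0, 0],
    [0, 0, 0.036, 0, 0, 0, 0],
    [0, 0, 0.036, 0, 0, 0, 0],
    [0, 0, 0.036, 0, 0, 0, 0],
    [0, 0, 0.004, 0, 0, 0, 0],
    [0, 0, 0.003, 0, 0, 0, 0],
    [0, 0, 0.002, 0, 0, 0, 0],
    [0, 0, 0.002, 0, 0, 0, 0],
  ],
)

```text
clock: 4.08
ee_pos: [0.5369, -0.1338, 0.0468]
tool_rot: [0.8, 0.599, 0.001, 0.001]
ft_force: [0.0, -0.4, 0.8]
width: -0.0001
finger_force: 0.0
```

Request:
apply_moves(
  plan=[
    [0, 0, 0.002, 0, 0, 0, 0],
    [0, 0, 0.002, 0, 0, 0, 0],
    [0, 0, 0.001, 0, 0, 0, 0],
  ],
)

```text
clock: 4.45
ee_pos: [0.5368, -0.1338, 0.041]
tool_rot: [0.801, 0.599, 0.0, 0.0]
ft_force: [1.8, 1.0, 3.3]
width: -0.0001
finger_force: 1.7
```

Request:
apply_moves(
  plan=[
    [0, 0, 0.001, 0, 0, 0, 0],
    [0, 0, 0.001, 0, 0, 0, 0],
    [0, 0, 0.001, 0, 0, 0, 0],
    [0, 0, 0, 0, 0, 0, 0],
  ],
)

```text
clock: 4.95
ee_pos: [0.5366, -0.1339, 0.038]
tool_rot: [0.801, 0.599, 0.0, 0.0]
ft_force: [1.1, 1.1, 5.6]
width: 0.0001
finger_force: 2.8
```

```bash
python3 - <<'E'
from h import *
a=cv2.imread("pics/side0.png"); im=get_image("side")[:,:,::-1]
c=np.vstack([i[250:390,260:380] for i in (a,im)]); cv2.imwrite("pics/p1.png",cv2.resize(np.hstack([a[250:390,260:380],im[250:390,260:380]]),None,fx=3,fy=3))
E
```

```text
(no output)
```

View pics/p1.png

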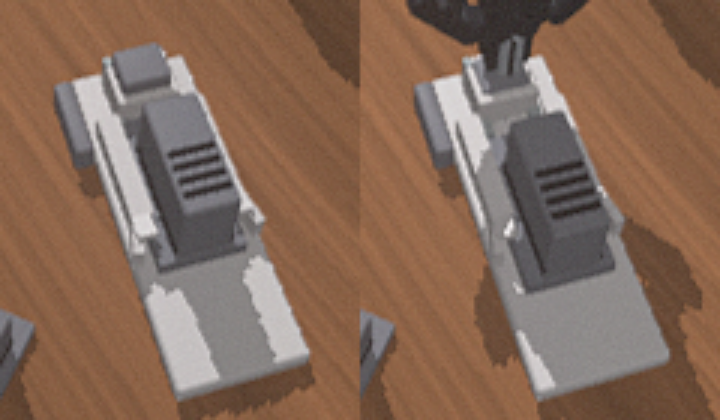

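The pack has popped out about 10 mm. Next I grasp it 20 mm behind its origin, with the tool tilted back 10° to keep clear of the fan head.

```bash
python3 - <<'E'
from h import *
h=np.radians(73.5);u=np.array([np.cos(h),np.sin(h),0]);o=np.array([.5174,-.196,0])
G=o-.032*u+[0,0,.057]; Rt=down(73.5,10); T=G+.019*Rt.as_matrix()[:,2]; print(T)
s=manip.state(); R0=R.from_quat(s["tool_rot"]); p=s["ee_pos"]+[0,0,.1]
H=T-.09*Rt.as_matrix()[:,2]; print("hover",H)
plan(H,Rt,3,s,p0=p,q0=R0)
E
```

```text
[ 0.5092 -0.2235  0.0383]
hover [ 0.5048 -0.2385  0.1269]
[-0.0364, -0.0003, 0.0037, 0.0024, 0.6661, 0.0096]
[-0.0366, -0.0003, 0.0016, 0.0024, 0.6661, 0.0096]
[-0.0366, -0.0003, -0.0006, 0.0024, 0.6661, 0.0096]
```

Request:
apply_moves(
  plan=[
    [0, 0, -0.034, 0, 0, 0, 0],
    [0, 0, -0.034, 0, 0, 0, 0.06],
    [0, 0, -0.034, 0, 0, 0, 0.06],
    [-0.0365, 0, 0.0035, 0, 0.67, 0, 0.06],
    [-0.0365, 0, 0.0015, 0, 0.67, 0, 0.06],
    [-0.0365, 0, 0, 0, 0.67, 0, 0.06],
    [0, 0, 0.02, 0, 0, 0, 0.06],
    [0, 0, 0, 0, 0, 0, 0.06],
  ],
)

```text
clock: 6.0
ee_pos: [0.5041, -0.2346, 0.1069]
tool_rot: [0.798, 0.596, 0.069, -0.055]
ft_force: [-0.4, 0.2, -0.6]
width: 0.0597
finger_force: 0.0
```

```bash
python3 - <<'E'
from h import *
plan([.5092,-.2235,.0383],down(73.5,10),3)
E
```

```text
[-0.0, 0.0007, 0.0232, -0.0209, -0.0087, 0.0006]
[-0.0, 0.0007, 0.0232, -0.0209, -0.0087, 0.0006]
[-0.0, 0.0006, 0.0232, -0.0209, -0.0087, 0.0006]
```

Request:
apply_moves(
  plan=[
    [0, 0.0005, 0.023, 0, 0, 0, 0.06],
    [0, 0.0005, 0.023, 0, 0, 0, 0.06],
    [0, 0.001, 0.023, 0, 0, 0, 0.06],
    [0, 0, 0, 0, 0, 0, 0.045],
    [0, 0, 0, 0, 0, 0, 0.036],
    [0, 0, 0, 0, 0, 0, 0.025],
    [0, 0, 0, 0, 0, 0, 0.02],
    [0, 0, 0, 0, 0, 0, 0.02],
  ],
  grip_force=45,
)

```text
clock: 7.0
ee_pos: [0.5102, -0.223, 0.0415]
tool_rot: [0.797, 0.597, 0.07, -0.054]
ft_force: [-4.9, 2.9, 3.9]
width: 0.0314
finger_force: 46.2
```

Request:
apply_moves(
  plan=[
    [0, -0.001, -0.001, 0, 0, 0, 0.02],
    [-0.001, 0, -0.001, 0, 0, 0, 0.02],
    [-0.002, 0, 0, 0, 0, 0, 0.02],
    [-0.003, 0, -0.0005, 0, 0, 0, 0.02],
  ],
)

```text
clock: 7.5
ee_pos: [0.5085, -0.2286, 0.042]
tool_rot: [0.797, 0.597, 0.07, -0.054]
ft_force: [-2.0, 4.7, -2.7]
width: 0.0316
finger_force: 46.4
```

Request:
apply_moves(
  plan=[
    [-0.0059, 0, -0.001, 0, 0, 0, 0.02],
    [-0.0079, 0, -0.0014, 0, 0, 0, 0.02],
    [-0.0079, 0, -0.0014, 0, 0, 0, 0.02],
    [-0.0079, 0, -0.0014, 0, 0, 0, 0.02],
  ],
)

```text
clock: 8.0
ee_pos: [0.4999, -0.2598, 0.0421]
tool_rot: [0.797, 0.597, 0.07, -0.052]
ft_force: [-2.5, 1.9, -2.4]
width: 0.0315
finger_force: 47.3
```

Request:
apply_moves(
  plan=[
    [-0.0099, 0, -0.00175, 0, 0, 0, 0.02],
    [-0.0099, 0, -0.00175, 0, 0, 0, 0.02],
    [-0.0099, 0, -0.00175, 0, 0, 0, 0.02],
    [-0.0099, 0, -0.00175, 0, 0, 0, 0.02],
    [-0.0099, 0, -0.00175, 0, 0, 0, 0.02],
    [0, 0, 0, 0, 0, 0, 0.02],
  ],
)

```text
clock: 8.75
ee_pos: [0.486, -0.3086, 0.0421]
tool_rot: [0.798, 0.596, 0.07, -0.052]
ft_force: [-0.2, 0.4, -3.5]
width: 0.0312
finger_force: 46.1
```

Request:
apply_moves(
  plan=[
    [0.0087, 0, -0.049, 0, 0, 0, 0.02],
    [0.0087, 0, -0.049, 0, 0, 0, 0.02],
    [0, 0, 0, 0, 0, 0, 0.02],
  ],
)

```text
clock: 9.12
ee_pos: [0.4888, -0.3084, 0.1453]
tool_rot: [0.797, 0.598, 0.071, -0.049]
ft_force: [-0.6, -0.7, -4.1]
width: 0.0313
finger_force: 46.1
```

```bash
python3 - <<'E'
from h import *
s=manip.state(); print(s["ee_pos"])
plan([.4844,.0903,.10],down(94.3,10),8)
im=get_image("wrist"); np.savez("pics/w3.npz",p=s["ee_pos"],q=s["tool_rot"]); cv2.imwrite("pics/w3.png",im[:,:,::-1])
E
```

```text
[ 0.4888 -0.3084  0.1453]
[0.046, -0.0146, 0.0137, 0.0997, 0.004, -0.5059]
[0.0466, -0.0124, 0.0138, 0.0997, 0.004, -0.5059]
[0.0471, -0.0102, 0.0139, 0.0997, 0.004, -0.5059]
[0.0475, -0.008, 0.014, 0.0997, 0.004, -0.5059]
[0.0478, -0.0058, 0.0141, 0.0997, 0.004, -0.5059]
[0.048, -0.0035, 0.0142, 0.0997, 0.004, -0.5059]
[0.0481, -0.0013, 0.0142, 0.0997, 0.004, -0.5059]
[0.0481, 0.0009, 0.0142, 0.0997, 0.004, -0.5059]
```

Request:
apply_moves(
  plan=[
    [0.046, -0.0145, 0.0135, 0.1, 0, -0.506, 0.02],
    [0.0465, -0.0125, 0.014, 0.1, 0, -0.506, 0.02],
    [0.047, -0.01, 0.014, 0.1, 0, -0.506, 0.02],
    [0.0475, -0.008, 0.014, 0.1, 0, -0.506, 0.02],
    [0.048, -0.006, 0.014, 0.1, 0, -0.506, 0.02],
    [0.048, -0.0035, 0.014, 0.1, 0, -0.506, 0.02],
    [0.048, -0.0015, 0.014, 0.1, 0, -0.506, 0.02],
    [0.048, 0.001, 0.014, 0.1, 0, -0.506, 0.02],
  ],
)

```text
clock: 10.18
ee_pos: [0.4802, 0.0933, 0.0967]
tool_rot: [0.677, 0.73, 0.056, -0.068]
ft_force: [0.9, -0.2, -2.7]
width: 0.0312
finger_force: 46.1
```

Request:
apply_moves(
  plan=[
    [0, 0, 0, 0, 0, 0, 0.02],
  ],
)

```text
clock: 10.3
ee_pos: [0.4791, 0.0972, 0.0966]
tool_rot: [0.674, 0.733, 0.057, -0.07]
ft_force: [-0.1, -1.4, -4.2]
width: 0.0317
finger_force: 46.1
```

```bash
python3 - <<'E'
from h import *
s=manip.state(); im=get_image("wrist"); np.savez("pics/w4.npz",p=s["ee_pos"],q=s["tool_rot"]); cv2.imwrite("pics/w4.png",im[:,:,::-1])
print(R.from_quat(s["tool_rot"]).as_matrix())
plan([.4844,.0903,.05],down(94.3,10),2,s)
E
```

```text
[[-0.0803  0.9964 -0.0265]
 [ 0.9805  0.0838  0.1776]
 [ 0.1792 -0.0117 -0.9837]]
[-0.0078, 0.0026, 0.0222, -0.0748, -0.0322, 0.0379]
[-0.0077, 0.0025, 0.0222, -0.0748, -0.0322, 0.0379]
```

View pics/w4.png

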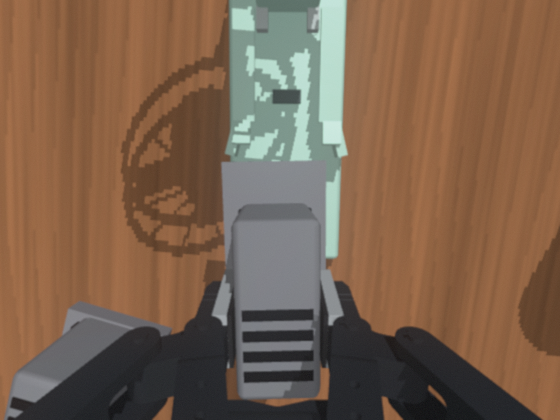

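The pack is held straight: its flange front corners are at (222,162) and (326,160). The fan catch is at (286,96), the flares at (232,150) and (343,150).

```bash
python3 - <<'E'
from h import *
d=np.load("pics/w4.npz"); po=(d["p"],d["q"]); p,Rm=d["p"],R.from_quat(d["q"]).as_matrix()
zf=p[2]-.020
a,b=onz("wrist",(222,162.5),zf,po),onz("wrist",(326,161),zf,po)
h=np.degrees(np.arctan2(*(b-a)[[1,0]]))+90; m=(a+b)/2
print("front mid",m,"width",np.linalg.norm(a-b),"heading",h,"rel",m-p)
org=m[:2]-.045*np.array([np.cos(np.radians(h)),np.sin(np.radians(h))]); print("pack org",org)
# housing side edges, top (z underside+.06)
for uv in ((232.5,330),(320.5,330),(240,215),(316,215)): print("house",onz("wrist",uv,p[2]+.030,po))
c=onz("wrist",(286.5,97),.012,po); print("catch",c)
# deck edges: left at (230,..), right
for uv in ((230,60),(345.5,60),(231.5,155),(340,170),(338,250)): print("deck",uv,onz("wrist",uv,.012,po))
o=np.array([.4763,.198]);hh=np.radians(94.3);u=np.array([np.cos(hh),np.sin(hh)]);v=np.array([-u[1],u[0]])
for q in (org,m[:2],c[:2],p[:2]): print(u@(q-o),v@(q-o))
E
```

```text
front mid [0.4739 0.1517 0.0766] width 0.04991102876592122 heading 95.61270029845609 rel [-0.0052  0.0545 -0.02  ]
pack org [0.4783 0.1069]
house [0.4649 0.0895 0.1266]
house [0.497  0.0924 0.1266]
house [0.4647 0.1323 0.1266]
house [0.4911 0.1346 0.1266]
catch [0.4772 0.1933 0.012 ]
deck (230, 60) [0.4396 0.2129 0.012 ]
deck (345.5, 60) [0.5123 0.2188 0.012 ]
deck (231.5, 155) [0.4444 0.1538 0.012 ]
deck (340, 170) [0.5163 0.15   0.012 ]
deck (338, 250) [0.5208 0.0962 0.012 ]
-0.09097187413892513 0.004836144307489274
-0.04598368412604608 0.005867046516765341
-0.004737946753333487 -0.0005370491326098805
-0.10069221468735859 0.004746255552206015
```

Request:
apply_moves(
  plan=[
    [-0.001, 0.0035, 0, -0.05, 0, 0.08, 0.02],
    [-0.001, 0.002, 0, -0.05, 0, 0.08, 0.02],
    [-0.0035, 0, 0.02, 0, 0, 0, 0.02],
    [-0.0035, 0, 0.02, 0, 0, 0, 0.02],
    [0, 0, 0, 0, 0, 0, 0.02],
  ],
)

```text
clock: 10.98
ee_pos: [0.4865, 0.0888, 0.0563]
tool_rot: [0.684, 0.724, 0.059, -0.065]
ft_force: [-0.4, 0.3, -2.8]
width: 0.0316
finger_force: 46.1
```

```bash
cat > chk.py <<'E'
from h import *
s=manip.state(); p=s["ee_pos"]; Rm=R.from_quat(s["tool_rot"]).as_matrix(); print(p,s["ft_force"],"roll,pitch",Rm[2,1],Rm[2,0],"head",np.degrees(np.arctan2(Rm[1,0],Rm[0,0])))
o=np.array([.4763,.198]);hh=np.radians(94.3);u=np.array([np.cos(hh),np.sin(hh)]);v=np.array([-u[1],u[0]])
print("fan x,v of TCP",u@(p[:2]-o),v@(p[:2]-o))
E
cat > look.py <<'E'
from chk import *
im=get_image("wrist"); cv2.imwrite("pics/w5.png",im[:,:,::-1]); np.savez("pics/w5.npz",p=s["ee_pos"],q=s["tool_rot"])
g=cv2.cvtColor(im,cv2.COLOR_RGB2HSV)
for r in (180,195):  # profile of saturation across pack front / deck
    print(r,g[r,205:370:3,1].tolist())
E
python3 look.py
```

```text
[0.4865 0.0888 0.0563] [-0.4139  0.3267 -2.7943] roll,pitch -0.00355979353547993 0.1755301303627573 head 93.21197711110072
fan x,v of TCP -0.109624651593728 -0.002010538476312199
180 [29, 42, 42, 41, 41, 40, 13, 13, 13, 13, 14, 16, 14, 14, 13, 14, 16, 15, 14, 16, 14, 14, 14, 13, 14, 16, 14, 14, 11, 14, 11, 13, 11, 13, 13, 11, 13, 13, 13, 11, 17, 43, 42, 43, 62, 121, 121, 121, 124, 124, 124, 129, 130, 132, 128]
195 [58, 43, 43, 43, 42, 40, 11, 13, 13, 13, 15, 15, 13, 11, 13, 11, 13, 11, 13, 15, 13, 13, 15, 13, 13, 15, 15, 15, 15, 15, 13, 13, 13, 11, 11, 13, 11, 11, 13, 11, 21, 41, 42, 43, 65, 123, 122, 127, 124, 124, 126, 128, 129, 128, 128]
```

```bash
cat > meas.py <<'E'
from h import *
d=np.load("pics/w5.npz"); po=(d["p"],d["q"]); p=d["p"]
S=cv2.cvtColor(cv2.imread("pics/w5.png"),cv2.COLOR_BGR2HSV)[:,:,1].astype(int)
zf=p[2]-.020
A=[]
for r in range(165,230,4):
    k=np.where(S[r,190:345]<25)[0]+190; dk=np.where(S[r,190:380]<85)[0]+190
    if len(k)>60: 
        a,b=onz("wrist",(k[0]-.5,r),zf,po),onz("wrist",(k[-1]+.5,r),zf,po); e,f=onz("wrist",(dk[0]-.5,r),.012,po),onz("wrist",(dk[-1]+.5,r),.012,po)
        A.append([r,k[0],k[-1],dk[0],dk[-1],*((a+b)/2)[:2],np.linalg.norm(a-b),*((e+f)/2)[:2],np.linalg.norm(e-f)])
A=np.array(A); print(A)
for i in (5,8): print(90-np.degrees(np.arctan(np.polyfit(A[:,i+1],A[:,i],1)[0])))
E
python3 meas.py
```

```text
[[165.     222.     325.     204.     337.       0.4828   0.1418   0.0499
    0.4809   0.1415   0.0733]
 [169.     222.     325.     204.     337.       0.4829   0.1399   0.05
    0.481    0.1393   0.0734]
 [173.     205.     325.     204.     337.       0.479    0.1378   0.0583
    0.4811   0.1371   0.0735]
 [177.     222.     325.     204.     337.       0.4832   0.1361   0.0501
    0.4812   0.1349   0.0736]
 [181.     222.     325.     205.     337.       0.4833   0.1342   0.0502
    0.4816   0.1328   0.0732]
 [185.     223.     325.     205.     337.       0.4836   0.1323   0.0498
    0.4817   0.1306   0.0733]
 [189.     223.     325.     205.     337.       0.4837   0.1303   0.0499
    0.4818   0.1284   0.0734]
 [193.     223.     325.     205.     337.       0.4838   0.1284   0.05
    0.482    0.1262   0.0736]
 [197.     206.     325.     205.     337.       0.4798   0.1262   0.0583
    0.4821   0.1239   0.0737]
 [201.     223.     325.     205.     337.       0.484    0.1245   0.0502
    0.4822   0.1217   0.0738]
 [205.     223.     325.     206.     337.       0.4842   0.1226   0.0502
    0.4826   0.1195   0.0734]
 [209.     223.     325.     206.     337.       0.4843   0.1206   0.0503
    0.4827   0.1173   0.0735]
 [213.     207.     325.     206.     337.       0.4805   0.1184   0.0582
    0.4828   0.115    0.0736]
 [217.     207.     325.     207.     337.       0.4806   0.1164   0.0583
    0.4832   0.1128   0.0732]
 [221.     224.     336.     207.     337.       0.4875   0.1148   0.0555
    0.4834   0.1105   0.0733]
 [225.     224.     336.     207.     337.       0.4876   0.1128   0.0556
    0.4835   0.1083   0.0734]
 [229.     224.     336.     207.     337.       0.4878   0.1108   0.0557
    0.4836   0.106    0.0735]]
97.22357117051799
94.62236751542257
```

Request:
apply_moves(
  plan=[
    [0, -0.001, 0, 0, 0, -0.08, 0.02],
    [-0.001, -0.001, 0.006, 0, 0, 0, 0.02],
    [-0.001, 0, 0.006, 0, 0, 0, 0.02],
    [0, 0, 0, 0, 0, 0, 0.02],
  ],
)

```text
clock: 11.52
ee_pos: [0.485, 0.0901, 0.0446]
tool_rot: [0.681, 0.727, 0.06, -0.065]
ft_force: [-0.2, -0.2, -3.1]
width: 0.0313
finger_force: 46.1
```

```bash
python3 look.py | head -2; python3 meas.py | awk 'NR<60'
```

```text
[0.485  0.0901 0.0446] [-0.1794 -0.1702 -3.0732] roll,pitch -0.000545487608513695 0.17582949459685787 head 93.77928517657487
fan x,v of TCP -0.10821224968609133 -0.0005629494926358246
[[165.     221.     325.     203.     344.       0.4806   0.1431   0.0504
    0.4807   0.143    0.0731]
 [169.     222.     325.     203.     344.       0.481    0.1412   0.05
    0.4809   0.1409   0.0732]
 [173.     222.     325.     203.     344.       0.4811   0.1393   0.0501
    0.481    0.1389   0.0733]
 [177.     222.     325.     203.     344.       0.4812   0.1374   0.0501
    0.4811   0.1368   0.0734]
 [181.     222.     325.     203.     344.       0.4814   0.1355   0.0502
    0.4813   0.1348   0.0736]
 [185.     222.     343.     203.     344.       0.4858   0.1338   0.059
    0.4814   0.1327   0.0737]
 [189.     223.     343.     204.     344.       0.4862   0.1319   0.0586
    0.4818   0.1306   0.0733]
 [193.     223.     343.     204.     344.       0.4863   0.13     0.0587
    0.4819   0.1286   0.0734]
 [197.     223.     343.     204.     344.       0.4865   0.128    0.0588
    0.482    
[... 181 characters left out ...]
1235   0.059
    0.4821   0.1223   0.0732]
 [209.     223.     325.     204.     343.       0.4825   0.1219   0.0503
    0.4822   0.1202   0.0734]
 [213.     223.     325.     205.     343.       0.4826   0.1199   0.0504
    0.4826   0.1181   0.073 ]
 [217.     224.     325.     205.     343.       0.483    0.1179   0.05
    0.4827   0.116    0.0731]
 [221.     224.     325.     205.     343.       0.4831   0.116    0.0501
    0.4829   0.1138   0.0732]
 [225.     206.     325.     205.     343.       0.4788   0.1137   0.059
    0.483    0.1117   0.0733]
 [229.     206.     325.     205.     343.       0.4789   0.1117   0.0591
    0.4831   0.1095   0.0734]]
87.52755482380135
94.16758521528745
```

Request:
apply_moves(
  plan=[
    [0, 0, 0.0015, 0, 0, 0, 0.02],
    [0, 0, 0.001, 0, 0, 0, 0.02],
    [0.0059, 0, 0.001, 0, 0, 0, 0.02],
    [0.0059, 0, 0.001, 0, 0, 0, 0.02],
    [0, 0, 0, 0, 0, 0, 0.02],
  ],
)

```text
clock: 12.2
ee_pos: [0.4843, 0.1036, 0.0428]
tool_rot: [0.68, 0.728, 0.061, -0.065]
ft_force: [-0.3, -0.0, -3.1]
width: 0.0315
finger_force: 46.1
```

Request:
apply_moves(
  plan=[
    [0.0059, 0, 0.0017, 0, 0, 0, 0.02],
    [0.0049, 0, 0.0009, 0, 0, 0, 0.02],
    [0.0049, 0, 0.0009, 0, 0, 0, 0.02],
    [0, 0, 0, 0, 0, 0, 0.02],
  ],
)

```text
clock: 12.7
ee_pos: [0.4833, 0.1192, 0.042]
tool_rot: [0.68, 0.728, 0.06, -0.064]
ft_force: [-0.1, -0.3, -3.0]
width: 0.031
finger_force: 46.1
```

Request:
apply_moves(
  plan=[
    [0.0039, 0, 0.001, 0, 0, 0, 0.02],
    [0.0039, 0, 0.0007, 0, 0, 0, 0.02],
    [0.0029, 0, 0.0005, 0, 0, 0, 0.02],
    [0, 0, 0, 0, 0, 0, 0.02],
  ],
)

```text
clock: 13.2
ee_pos: [0.4826, 0.1298, 0.0417]
tool_rot: [0.68, 0.727, 0.06, -0.064]
ft_force: [0.5, -0.4, -2.7]
width: 0.0313
finger_force: 46.1
```

```bash
python3 chk.py
```

```text
[0.4826 0.1298 0.0417] [ 0.4805 -0.3664 -2.7431] roll,pitch 0.0003298914827135069 0.1758787755261887 head 93.82500757742284
fan x,v of TCP -0.06847191250418422 -0.0012129238909183958
```

Request:
apply_moves(
  plan=[
    [0.003, -0.0004, 0.0005, 0, 0, -0.03, 0.02],
    [0.003, -0.0003, 0.0005, 0, 0, -0.03, 0.02],
    [0.002, 0, 0.00035, 0, 0, 0, 0.02],
    [0, 0, 0, 0, 0, 0, 0.02],
  ],
)

```text
clock: 13.7
ee_pos: [0.4815, 0.1377, 0.0418]
tool_rot: [0.679, 0.729, 0.061, -0.064]
ft_force: [-0.3, 0.0, -2.8]
width: 0.0315
finger_force: 46.2
```

Request:
apply_moves(
  plan=[
    [0.002, 0, 0.00035, 0, 0, 0, 0.02],
    [0.002, 0, 0.00035, 0, 0, 0, 0.02],
    [0.002, 0, 0.00035, 0, 0, 0, 0.02],
    [0, 0, 0, 0, 0, 0, 0.02],
  ],
)

```text
clock: 14.2
ee_pos: [0.4815, 0.1433, 0.042]
tool_rot: [0.679, 0.729, 0.061, -0.064]
ft_force: [0.5, -3.5, -0.1]
width: 0.0314
finger_force: 46.4
```

Request:
apply_moves(
  plan=[
    [0.002, 0, 0.00035, 0, 0, 0, 0.02],
    [0.002, 0, 0.00035, 0, 0, 0, 0.02],
    [0.002, 0, 0.00035, 0, 0, 0, 0.02],
    [0, 0, 0, 0, 0, 0, 0.02],
  ],
)

```text
clock: 14.7
ee_pos: [0.4803, 0.1511, 0.042]
tool_rot: [0.678, 0.729, 0.061, -0.065]
ft_force: [0.7, 0.6, -0.1]
width: 0.0312
finger_force: 45.4
```

Request:
apply_moves(
  plan=[
    [0.003, 0, 0.0005, 0, 0, 0, 0.02],
    [0.003, 0, 0.0005, 0, 0, 0, 0.02],
    [0.003, 0, 0.0005, 0, 0, 0, 0.02],
    [0, 0, 0, 0, 0, 0, 0.02],
  ],
)

```text
clock: 15.2
ee_pos: [0.4799, 0.1595, 0.042]
tool_rot: [0.678, 0.729, 0.061, -0.064]
ft_force: [0.5, 0.8, -0.3]
width: 0.0318
finger_force: 45.3
```

```bash
python3 chk.py
```

```text
[0.4799 0.1595 0.042 ] [ 0.4848  0.8245 -0.2882] roll,pitch 0.0012256260180068673 0.17631415230742814 head 94.14310454580573
fan x,v of TCP -0.03868763962643867 -0.0006530829182068158
```

Request:
apply_moves(
  plan=[
    [0.003, 0, 0.0005, 0, 0, 0, 0.02],
    [0.003, 0, 0.0005, 0, 0, 0, 0.02],
    [0.003, 0, 0.0005, 0, 0, 0, 0.02],
    [0.003, 0, 0.0005, 0, 0, 0, 0.02],
    [0.002, 0, 0.00035, 0, 0, 0, 0.02],
    [0, 0, 0, 0, 0, 0, 0.02],
  ],
)

```text
clock: 15.95
ee_pos: [0.4789, 0.1734, 0.0421]
tool_rot: [0.679, 0.729, 0.061, -0.064]
ft_force: [0.7, -0.1, 1.1]
width: 0.0316
finger_force: 45.3
```

Request:
apply_moves(
  plan=[
    [0.002, 0, 0.00035, 0, 0, 0, 0.02],
    [0.002, 0, 0.00035, 0, 0, 0, 0.02],
    [0, 0, 0, 0, 0, 0, 0.02],
  ],
)

```text
clock: 16.32
ee_pos: [0.4787, 0.1771, 0.0421]
tool_rot: [0.679, 0.729, 0.061, -0.064]
ft_force: [0.3, -1.3, 0.7]
width: 0.0316
finger_force: 45.1
```

Request:
apply_moves(
  plan=[
    [0.002, 0, 0.00035, 0, 0, 0, 0.02],
    [0.002, 0, 0.00035, 0, 0, 0, 0.02],
    [0, 0, 0, 0, 0, 0, 0.02],
  ],
)

```text
clock: 16.7
ee_pos: [0.4784, 0.1805, 0.0421]
tool_rot: [0.679, 0.729, 0.06, -0.064]
ft_force: [0.6, -4.3, 1.3]
width: 0.0316
finger_force: 45.0
```

Request:
apply_moves(
  plan=[
    [0.001, 0, 0.0002, 0, 0, 0, 0.02],
    [0.001, 0, 0.0002, 0, 0, 0, 0.02],
    [0.001, 0, 0.0002, 0, 0, 0, 0.02],
    [0, 0, 0, 0, 0, 0, 0.02],
  ],
)

```text
clock: 17.2
ee_pos: [0.4782, 0.1842, 0.042]
tool_rot: [0.679, 0.729, 0.061, -0.064]
ft_force: [0.2, -4.7, 0.6]
width: 0.0314
finger_force: 45.0
```

Request:
apply_moves(
  plan=[
    [0.001, 0, 0.0002, 0, 0, 0, 0.02],
    [0.001, 0, 0.0002, 0, 0, 0, 0.02],
    [0, 0, 0, 0, 0, 0, 0.02],
  ],
)

```text
clock: 17.58
ee_pos: [0.478, 0.1861, 0.042]
tool_rot: [0.679, 0.729, 0.061, -0.064]
ft_force: [0.5, -4.1, -0.5]
width: 0.0313
finger_force: 45.0
```

Request:
apply_moves(
  plan=[
    [0.001, 0, 0.0002, 0, 0, 0, 0.02],
    [0, 0, 0, 0, 0, 0, 0.02],
  ],
)

```text
clock: 17.82
ee_pos: [0.4779, 0.1872, 0.0419]
tool_rot: [0.679, 0.729, 0.061, -0.064]
ft_force: [0.5, -4.1, -0.7]
width: 0.0312
finger_force: 44.7
```

Request:
apply_moves(
  plan=[
    [0.001, 0, 0.0002, 0, 0, 0, 0.02],
    [0, 0, 0, 0, 0, 0, 0.02],
  ],
)

```text
clock: 18.08
ee_pos: [0.4779, 0.1881, 0.0419]
tool_rot: [0.679, 0.729, 0.061, -0.064]
ft_force: [0.1, -4.0, -2.6]
width: 0.0317
finger_force: 44.7
```

The vertical force fell back to the pack's weight, as it would at a click. I'll test with a gentle pull back.

Request:
apply_moves(
  plan=[
    [-0.001, 0, -0.0002, 0, 0, 0, 0.02],
    [-0.001, 0, -0.0002, 0, 0, 0, 0.02],
    [0, 0, 0, 0, 0, 0, 0.02],
  ],
)

```text
clock: 18.45
ee_pos: [0.4779, 0.1869, 0.042]
tool_rot: [0.679, 0.729, 0.061, -0.065]
ft_force: [1.2, -1.1, -4.4]
width: 0.0319
finger_force: 44.6
```

Request:
apply_moves(
  plan=[
    [-0.001, 0, -0.0002, 0, 0, 0, 0.02],
    [0, 0, 0, 0, 0, 0, 0.02],
  ],
)

```text
clock: 18.7
ee_pos: [0.4779, 0.1865, 0.0421]
tool_rot: [0.678, 0.729, 0.061, -0.065]
ft_force: [1.1, 3.6, -6.5]
width: 0.0317
finger_force: 44.7
```

The pack resists the pull and holds at y≈0.1865, so it is locked. I'll relax, open and withdraw.

Request:
apply_moves(
  plan=[
    [0.0008, 0, 0.0006, 0, 0, 0, 0.032],
    [0, 0, 0, 0, 0, 0, 0.045],
    [0, 0, 0, 0, 0, 0, 0.06],
    [0, 0, 0, 0, 0, 0, 0.06],
    [0, 0, -0.02, 0, 0, 0, 0.06],
    [0, 0, -0.035, 0, 0, 0, 0.06],
    [0, 0, -0.045, 0, 0, 0, 0.06],
    [0, 0, 0, 0, 0, 0, 0.06],
  ],
)

```text
clock: 19.7
ee_pos: [0.4815, 0.1681, 0.143]
tool_rot: [0.679, 0.729, 0.063, -0.062]
ft_force: [1.0, 1.0, -0.5]
width: 0.06
finger_force: 0.0
```

Request:
apply_moves(
  plan=[
    [-0.03, 0, -0.03, 0, 0, 0, 0.06],
    [-0.03, 0, -0.03, 0, 0, 0, 0.06],
    [0, 0, 0, 0, 0, 0, 0.06],
  ],
)

```text
clock: 20.08
ee_pos: [0.4853, 0.0961, 0.1895]
tool_rot: [0.68, 0.727, 0.061, -0.063]
ft_force: [-0.3, 0.5, 0.3]
width: 0.0601
finger_force: 0.0
```

```bash
python3 - <<'E'
from h import *
s=manip.state(); print(s["ee_pos"],s["ft_force"])
a,b,c=get_image("side"),get_image("scene"),get_image("wrist")
f=lambda i,x,y:cv2.resize(i[y:y+100,x:x+130,::-1],(390,300),interpolation=cv2.INTER_CUBIC)
cv2.imwrite("pics/f.png",np.vstack([np.hstack([f(a,130,130),f(b,290,140)]),np.hstack([cv2.resize(c[:,:,::-1],(390,300)),cv2.resize(b[:,:,::-1],(390,300))])]))
E
```

```text
[0.4853 0.0961 0.1895] [-0.3365  0.5112  0.335 ]
```

View pics/f.png

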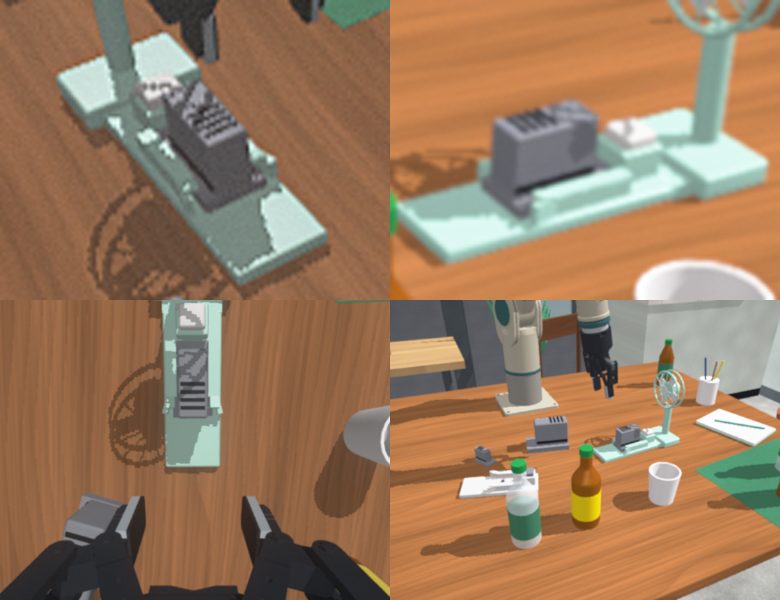

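The final pictures show the pack seated in the fan against the stop block, the bottles and cup untouched and the gripper clear.

```bash
python3 -c "
from cell import job
print(job.hand_in())"
```

```text
the job is handed in; nothing more can be done
None
```

The job is handed in: the middle-sized pack was released, drawn off the charger and slid into the fan, where it clicked and held against a gentle pull, and every force I read stayed under 15 N.

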